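# One click up on the bar radio

## Task

Turn the big knurled dial on top of the table radio one click clockwise, seen from above, so that it settles on the next mark: two dots if it stands at one dot now, three dots if it stands at two. Turn it by fingertip friction alone, pressing a fingertip or the outside of the closed fingers against the dial without leaning on it hard; pinch and lift nothing, do not shove the radio out of its place, and leave the glasses, the decanter and the coaster where they are. Then take the hand away.

Things in the scene. Friction and masses are not known exactly. Their poses are not given: they have to be found in the camera images.
- dial_top (a point): centre of the flat top face of the radio's dial, on its upright turning axis. The dial is a plain aluminium disc 92 mm across and 18 mm high with a knurled upright rim; its top is 112 mm above the shelf, its underside 3 mm above the radio's top. A black index line runs on its top face from 14 to 44 mm off the axis. z points up; the point turns with the dial
- dial_index (a point): point on the dial's top face near the outer end of the black index line, 42 mm from the axis; it turns with the dial
- dial (a joint): dial angle in rad, growing clockwise seen from above. A sprung detent gives three clicks 36 degrees apart: 0 = index at one white dot, 0.63 = at two dots, 1.26 = at three dots. It starts resting at about 0 or 0.63. Let go past half-way, it runs by itself into the next click; getting over takes about 0.06 N m, that is 1.3 N along the rim. Stops lie 0.1 beyond 0 and 1.26
- radio: loose table radio, about 1.9 kg, dark wood on four rubber feet; origin on the shelf straight below the dial's axis. In its own axes the case spans -78 to 78 mm in x, -80 to 190 mm in y, 91 mm up; the cloth front faces -x. The white dots lie 60 mm from the dial axis, flush on the top: two dots towards +x, one dot 36 degrees left of that (towards +y), three dots 36 degrees right
- tumbler_1_mid (a point): bystander: smoky grey glass tumbler 84 mm across and 92 mm high; the point is at its centre, half-way up
- tumbler_2_mid (a point): bystander: a second tumbler like it
- decanter_mid (a point): bystander: empty clear glass teardrop decanter, 132 mm across at its widest, 222 mm high; the point is on its axis half-way up, 110 mm above the shelf
- coaster_center (a point): bystander: round white ceramic coaster 98 mm across, 9 mm thick, lying on the shelf; the point is its centre

How it is judged (in metres and radians):
On the way, in this order (a step that is already met when the one before it is completed fails the run):
1. a finger rests against the dial (contact force between the fingers and dial above 0.5 N), for 0.1 s.
2. the dial has turned one click on (distance of dial_index from where it was at the start of the episode between 0.016 and 0.036 m and value of joint dial above 0.5 rad), for 0.2 s.
At the end, for the whole second after the job is handed in: the dial rests in the click next clockwise from where it started (0.63 or 1.26 rad, within 0.1), the radio stands within 15 mm of where it was, and the two tumblers, the decanter and the coaster are within 15 mm of where they were (distance of dial_index from where it was at the start of the episode between 0.016 and 0.036 m and (value of joint dial between 0.53 and 0.73 rad or value of joint dial between 1.16 and 1.36 rad) and velocity of joint dial between -0.05 and 0.05 rad/s and distance of each of radio, tumbler_1_mid, tumbler_2_mid, decanter_mid, coaster_center from where it was at the start of the episode below 0.015 m and angle between radio's own z axis and vertical below 0.03 rad); the robot touches nothing.
It fails at once if the radio is lifted, tipped or shoved out of its place (distance of radio from where it was at the start of the episode above 0.015 m or angle between radio's own z axis and vertical above 0.1 rad).
It fails at once if the dial is squeezed or leaned on hard (over 45 N) (contact force between the fingers and dial above 45 N).
It fails at once if a glass, the decanter or the coaster is moved or lifted (distance of any of tumbler_1_mid, tumbler_2_mid, decanter_mid, coaster_center from where it was at the start of the episode above 0.015 m).
It also fails if it takes over 38 s, if anything falls off the work surface, if the arm or the gripper's body presses on something with over 40 N, if the wrist force passes 120 N, or if a joint passes its speed limit or range.

## Robot

A 7-joint arm with a two-finger parallel gripper is mounted at the origin on the work surface. World frame = base frame: x ahead of the robot, y to its left, z up, the work surface at z = 0. Lengths are in m, angles in degrees, forces in N, time in s.
With the tool pointing down it reaches from about 0.4 to 0.925 m from the base axis. Payload 5.6 kg.
Tool frame: the origin (TCP) lies at the very end of the fingers, on their centre line; the grasp point (between the pads) lies 19 mm behind it; z points along the fingers, y is the direction in which the jaws open and shut (so a half turn about z gives the same grasp; the last joint's range is limited). The gripper opens to 85 mm and grips with 20 to 120 N. Pads are 22 mm wide; open, the fingers measure 114 mm over their backs; the gripper's body (76 mm by 85 mm) begins 54 mm behind the grasp point. The pads swing forward as they close: fully open they stand 13 mm farther back than shut.
Start: joints at [-78.495, 26.786, -0.665, 91.828, 0.344, 61.387, -3.226], TCP at [0.157, 0.631, 0.231] pointing down, gripper open.
Joint ranges: [-144.91, 144.91], [-17.63, 115.5], [-89.93, 88.59], [15.96, 139.68], [-74.01, 254.01], [8.47, 105.57], [-167.45, 167.45]. Speed limits (degrees/s): [147.25, 147.25, 180, 180, 180, 180, 180].

## Interface

Orientations are given as a 3x3 rotation matrix whose columns are the frame's x, y, z axes.
In Python, from station import goto, move_linear, set_joints, command_gripper, pause, ik, state, grab_frame, get_calibration, PlanningError, sign_off gives the robot as it stands. Calls block until the motion is done:
- goto(position, orientation): joint-space move of the TCP to a pose.
- move_linear(position, frame=None, rate=0.15, f_stop=None): straight line of the TCP; frame=None keeps the orientation; rate is the mean speed in m/s. With f_stop (N) it stops when the force on the tool has changed by that much, and returns True; else False.
- set_joints(angles): joint-space move.
- command_gripper(opening, squeeze=None): opening from 0.0 (shut) to 1.0 (fully open); squeeze is the grip in N (None keeps the last); returns when the fingers have stopped.
- pause(seconds).
- ik(position, orientation): joint angles nearest the present ones, or None.
- state(): the state.
- grab_frame(name): name is "scene" or "top"; returns (picture, depth): 420x560x3 uint8, red, green, blue; 420x560 float32, m along the optical axis (not along the pixel's ray), 0 where there is no reading.
- get_calibration(name): a dict with "fx", "fy", "cx", "cy" (pixels), "extrinsics" (4x4, takes a point from camera to world coordinates). Camera axes: x right, y down, z forward; pixel columns grow to the right and rows downward; lengths in m; the calibration is good to about 2 mm. A picture is of the moment at which its call begins. get_calibration takes no time and is no camera call.
A pose or a line that the arm cannot do raises PlanningError and nothing moves.
- sign_off(): hands the job in, once; it reports no verdict.
The state is a dict: "clock": time; "joints": joint angles; "joint_vel": joint speeds; "joint_efforts": joint torques, N m; "position": TCP position; "orientation": TCP orientation; "contact_force": force on the tool from outside, world axes, zero at the start; "moment": the same for the moment, N m; "width": opening from 0.0 (shut) to 1.0 (fully open).
Only numpy, scipy, OpenCV 4.12 (cv2) and the standard library are available. Lean on these libraries where they do the work, as an engineer would, in place of code of your own. Each camera call takes 0.05 s, during which the arm holds its last target. There are 200 camera calls.

## Working session

There is one attempt and no reset: what is moved stays moved. The work goes in short steps, each a Python script; the robot and the scene stay as the last script left them, time stands still between calls to the robot, and variables do not carry over. Pictures are saved under pics/ and viewed, about 8 in all and at most 12, crops included, and the job is handed in when it is done.

```bash
mkdir -p pics; cat > h.py <<'E'
from station import *
import numpy as np, cv2
def snap(n,f):
    p,d=grab_frame(n); cv2.imwrite(f'pics/{f}.png',p[:,:,::-1]); np.save(f'pics/{f}.npy',d); return p,d
def ray(n,u,v):
    c=get_calibration(n);E=np.array(c['extrinsics'])
    r=E[:3,:3]@np.array([(u-c['cx'])/c['fx'],(v-c['cy'])/c['fy'],1]);return E[:3,3],r
def atz(n,u,v,z):
    o,r=ray(n,u,v);return o+r*(z-o[2])/r[2]
def atd(n,u,v,d): o,r=ray(n,u,v);return o+r*d
E
python3 - <<'E'
from h import *
np.set_printoptions(precision=3,suppress=True)
for n in('top','scene'):
    snap(n,n+'0');print(get_calibration(n))
s=state();print(s['clock'],s['position'],s['orientation'],s['width'])
E
```

```text
{'fx': 503.5608415827523, 'fy': 503.5608415827523, 'cx': 280.36356515644, 'cy': 199.30111034369978, 'extrinsics': array([[ 0.024, -0.995,  0.097,  0.469],
       [-0.999, -0.028, -0.03 ,  0.106],
       [ 0.033, -0.096, -0.995,  1.198],
       [ 0.   ,  0.   ,  0.   ,  1.   ]])}
{'fx': 468.6934425849899, 'fy': 468.6934425849899, 'cx': 276.2866503798307, 'cy': 199.21563806734005, 'extrinsics': array([[ 0.179,  0.782, -0.597,  1.191],
       [ 0.984, -0.142,  0.109, -0.03 ],
       [-0.   , -0.607, -0.795,  0.894],
       [ 0.   ,  0.   ,  0.   ,  1.   ]])}
0.1 [0.157 0.63  0.23 ] [[-0.97   0.241 -0.   ]
 [ 0.241  0.97  -0.002]
 [-0.    -0.002 -1.   ]] 0.998578813047754
```

View pics/top0.png

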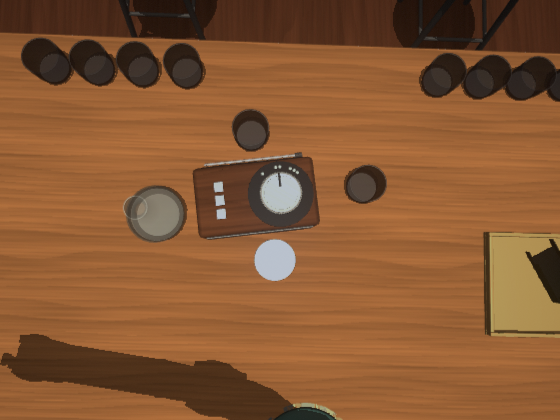

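View pics/scene0.png

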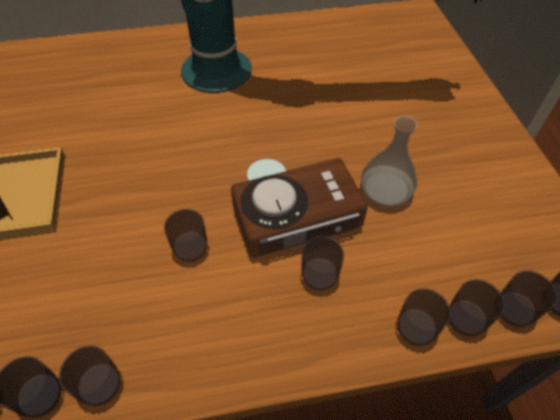

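The top view shows the dial at about (281,193) with its index pointing up. The coaster is in front at (275,260). The tumblers are at (251,132) and (364,185), and the decanter is at (157,212). I'll enlarge the dial next.

```bash
python3 - <<'E'
from h import *
np.set_printoptions(precision=3,suppress=True)
im=cv2.imread('pics/top0.png');c=cv2.resize(im[148:243,185:325],None,fx=5.6,fy=5.6,interpolation=cv2.INTER_CUBIC)
cv2.imwrite('pics/crop1.png',c)
d=np.load('pics/top0.npy')
for u,v in[(281,193),(270,195),(290,200),(200,180),(252,135),(364,187),(275,260),(157,212),(136,208),(300,300)]: print(u,v,atd('top',u,v,d[v,u]))
g=im.min(2)
m=np.zeros_like(g);cv2.circle(m,(281,193),32,255,-1)
b=((g>140)&(m>0)).astype('uint8')
n,l,s,ce=cv2.connectedComponentsWithStats(b)
for i in range(1,n):print(s[i],ce[i],atz('top',*ce[i],.112 if s[i][4]>300 else .091))
cs,_=cv2.findContours(b,0,2);k=max(cs,key=len);print(cv2.fitEllipse(cv2.convexHull(k)))
E
```

```text
281 193 [0.589 0.072 0.114]
270 195 [0.584 0.095 0.106]
290 200 [0.574 0.052 0.111]
200 180 [0.615 0.251 0.087]
252 135 [0.738 0.141 0.01 ]
364 187 [ 0.62 -0.13  0.01]
275 260 [0.442 0.079 0.01 ]
157 212 [0.539 0.332 0.135]
136 208 [0.555 0.407 0.014]
300 300 [ 0.349  0.017 -0.004]
[275 166   2   3   6] [275.5 167. ] [0.649 0.085 0.091]
[279 166   2   2   4] [279.5 166.5] [0.65  0.076 0.091]
[289 168   3   2   4] [290.   168.25] [0.647 0.052 0.091]
[293 169   2   3   4] [293.75 170.  ] [0.643 0.044 0.091]
[296 171   3   3   5] [297. 172.] [0.639 0.037 0.091]
[261 173   3   2   5] [262.2 173.4] [0.634 0.114 0.091]
[ 260  173   41   40 1196] [280.645 192.709] [0.589 0.072 0.112]
((280.364013671875, 192.43582153320312), (39.05238723754883, 40.15728759765625), 63.77779769897461)
```

View pics/crop1.png

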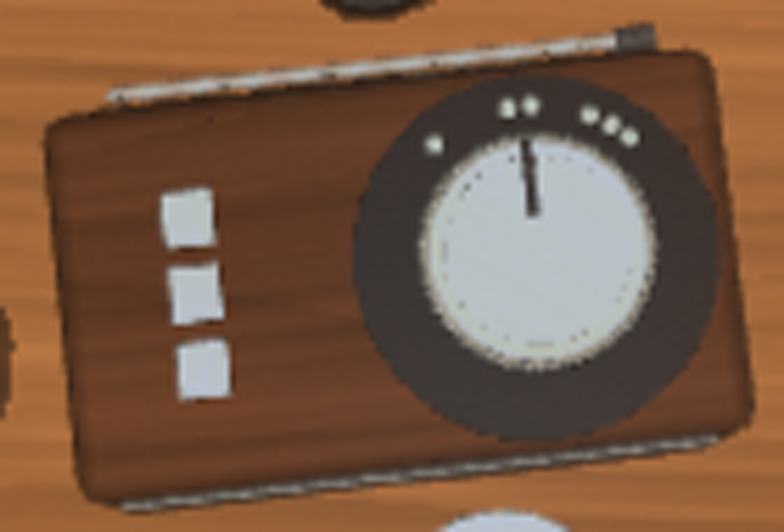

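The index line points at the two dots, so the goal is three dots (1.26 rad). The dial centre is (0.589, 0.072, 0.112), and the two dots lie 61 mm from it against 60 mm given. I'll close the fingers, raise above the decanter, and cross over to a point above the dial's robot-side half.

```bash
cat >> h.py <<'E'
C=np.array([.5895,.0725]);R0=.030
def pose(phi,z,tw0=206.,y0=7.):
    p=np.r_[C+R0*np.array([np.cos(np.radians(phi)),np.sin(np.radians(phi))]),z]
    a=np.radians(y0+20+phi-tw0); y=np.array([np.cos(a),np.sin(a),0]); zz=np.array([0,0,-1.])
    return p,np.c_[np.cross(y,zz),y,zz]
E
python3 - <<'E'
from h import *
np.set_printoptions(precision=3,suppress=True)
command_gripper(0.0,20)
p=np.array(state()['position']);p[2]=.40
move_linear(p,rate=.2)
goto(*pose(206,.36))
q,o=pose(206,.14);move_linear(q,rate=.15)
pause(.3)
s=state();print(s['clock'],s['position'],q,s['joints'],s['contact_force'],s['width'])
snap('scene','scene1')
c=cv2.imread('pics/scene1.png')[90:300,150:430];cv2.imwrite('pics/crop2.png',cv2.resize(c,None,fx=2.8,fy=2.8,interpolation=2))
E
```

```text
6.2667 [0.563 0.059 0.14 ] [0.563 0.059 0.14 ] [-35.308  27.637  33.323 109.921 -20.007  48.192  35.551] [-0.479  0.379 -0.147] -0.0012222490480455076
```

View pics/crop2.png

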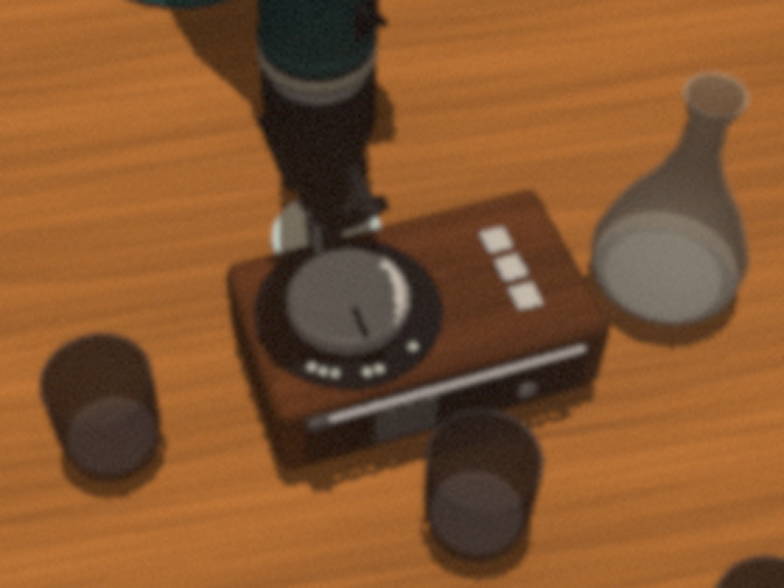

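The closed fingertips hover at crop pixel (318,245), behind and above the dial's near edge. The index at (360,320) still points at the two dots, and everything else stands untouched. Next I'll press lightly and sweep the arc, logging the force.

```bash
python3 - <<'E'
from h import *
np.set_printoptions(precision=3,suppress=True)
print(atz('scene',150+318/2.8,90+247/2.8,.14))
b=np.array(state()['contact_force'])
move_linear(pose(206,.119)[0],rate=.05)
hit=move_linear(pose(206,.106)[0],rate=.012,f_stop=6)
s=state();z=s['position'][2];print(hit,s['clock'],s['position'],np.array(s['contact_force'])-b)
if hit:
    pause(.2)
    f=np.array(state()['contact_force'])-b;print(f)
    if 3<f[2]<25:
        for phi in np.arange(200,163,-6):
            q,o=pose(phi,z); move_linear(q,frame=o,rate=.02)
            f=np.array(state()['contact_force'])-b;print(phi,f,state()['position'])
            if f[2]>30 or np.hypot(*f[:2])>12: print('stop');break
            if f[2]<5: z-=.0007
            elif f[2]>12: z+=.0005
        pause(.2)
s=state();print(s['clock'])
snap('scene','scene2')
c=cv2.imread('pics/scene2.png')[160:270,215:375];cv2.imwrite('pics/crop3.png',cv2.resize(c,None,fx=4,fy=4,interpolation=2))
E
```

```text
[0.566 0.057 0.14 ]
True 7.5583 [0.563 0.059 0.112] [ 0.542 -0.442  5.225]
[-0.704 -0.564  5.69 ]
200 [0.685 0.557 1.627] [0.561 0.062 0.112]
194 [-1.017 -1.551  6.345] [0.561 0.064 0.112]
188 [-0.445 -2.487  6.24 ] [0.56  0.067 0.112]
182 [-0.444 -0.536  5.172] [0.56  0.071 0.112]
176 [ 0.773 -0.469  6.606] [0.56  0.074 0.112]
170 [-0.567  1.465  5.533] [0.561 0.078 0.112]
164 [1.171 1.184 5.292] [0.562 0.081 0.112]
10.1167
```

View pics/crop3.png

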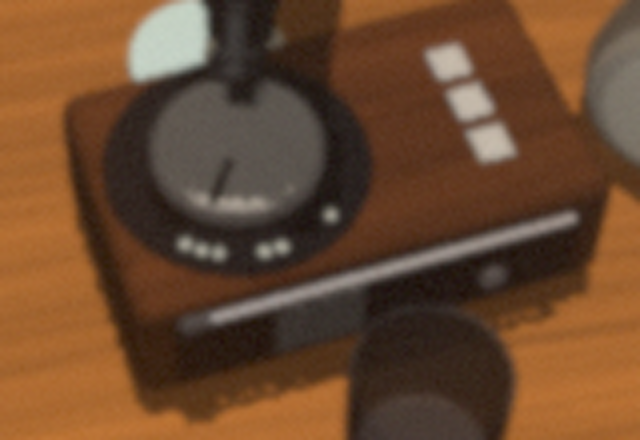

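The dial turned with the finger. The index at (222,178) points at the three dots around (203,247). I'll lift off, back away and check.

```bash
python3 - <<'E'
from h import *
np.set_printoptions(precision=3,suppress=True)
p=np.array(state()['position']);p[2]+=.04;move_linear(p,rate=.08)
p[2]=.36;move_linear(p,rate=.2)
_,o=pose(164,.4);goto([.40,-.20,.40],state()['orientation'])
pause(.3);s=state();print(s['clock'],s['position'],s['contact_force'])
snap('top','top3')
a=cv2.imread('pics/top0.png');b=cv2.imread('pics/top3.png')
x=[cv2.resize(i[105:285,120:390],None,fx=1.48*1.0,fy=1.48,interpolation=2) for i in(a,b)]
z=cv2.resize(b[158:228,241:321],None,fx=4,fy=4,interpolation=2)
out=np.zeros((266+280,800,3),'uint8');out[:266,:400]=x[0][:266,:400];out[:266,400:]=x[1][:266,:400];out[266:,:320]=z;
d=cv2.absdiff(a,b)[105:285,120:390];d=cv2.resize(d,None,fx=1.48,fy=1.48);out[266:266+266,400:]=np.minimum(d[:266,:400].astype(int)*2,255)
cv2.imwrite('pics/crop4.png',out)
E
```

```text
13.5583 [ 0.4   -0.199  0.4  ] [-0.295 -0.62   0.307]
```

View pics/crop4.png

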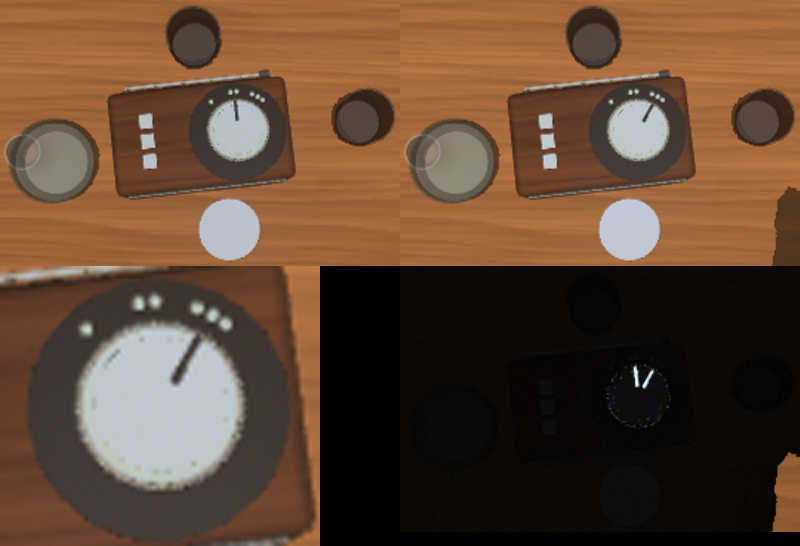

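The index points 29° right of the picture's vertical, and the middle of the three dots is at 29.5°. The difference picture shows only the index line and the hand changed, so I'll hand in.

```bash
python3 -c "
from station import *
print(sign_off())"
```

```text
the job is handed in; nothing more can be done
None
```

The dial stood at two dots, and I turned it one click clockwise to three dots. I pressed the closed fingertips on its top face, 30 mm off the axis, with about 5–7 N. I then swept a 42° clockwise arc, lifted off and moved the hand well clear, and handed the job in.

- **Dial:** in the last top picture the index points at the middle of the three dots, 29° against 29.5°.
- **Surroundings:** comparing pictures from before and after, only the index line changed besides the hand. The radio, glasses, decanter and coaster did not move.
- **Force and time:** the contact force after retreat was near zero. The clock stood at 13.6 s of the 38 s allowed just before I handed in.
- **Checks that disagreed:** no check failed. The scene camera put the fingertip about 4 mm from where the arm reported it, which made no difference to the turn.

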